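# Hook the gem cutter's hand rest onto the machine foot

## Robot

A 6-joint arm with a two-finger parallel gripper is mounted at the origin on the work surface. World frame = base frame: x ahead of the robot, y to its left, z up, the work surface at z = 0. Lengths are in mm, angles in rad, forces in N, time in s.
With the tool pointing down it reaches from about 275 to 750 mm from the base axis. Payload 10.2 kg.
Tool frame: the origin (TCP) lies midway between the tips of the shut fingers; the grasp point (between the pads) lies 19 mm behind it (ctrl.grasp_offset is the distance from the TCP to the grasp point, in mm); z points along the fingers, y is the line along which they close (so a half turn about z gives the same grasp; the last joint's range is limited). The gripper opens to 85 mm and grips with 20 to 120 N. Pads are 22 mm wide; open, the fingers measure 114 mm over their backs; the gripper's body (76 mm by 85 mm) begins 54 mm behind the grasp point. The pads swing forward as they close: fully open they stand 13 mm farther back than shut.
Start: joints at [1.049, 0.313, 1.498, -0, 1.331, -0.223], TCP at [154.559, 501.74, 231.294] pointing down, gripper open.
Joint ranges: [-2.94, 2.94], [-0.97, 2.17], [0.19, 2.56], [-1.23, 4.37], [0.02, 3.11], [-2.88, 2.88]. Speed limits (rad/s): [2.39, 2.39, 3.01, 3.14, 3.14, 3.14].

## Interface

Orientations are given as a unit quaternion [w, x, y, z].
In Python, from rig import ctrl, viewer, models gives the robot as it stands. The module is installed in compiled form; this text tells all that it offers.
- The arm moves only by the shell command python3 -m pendant 'ROWS' [OPENING] [FORCE]. ROWS is text: rows parted by semicolons, each of 4 numbers parted by spaces: the shift along the tool's x, y, z in m, then the turn about the tool's z in rad. In form: x y z yaw; .... A call has 1 to 10 rows; each row shifts and turns the commanded pose from where the row before left it, along the tool's axes as they then stand; what a row does not reach is not made up. A row lasts 1/8 s, in which the tool goes at most 62.5 mm and 10.7 degrees, less where a joint would pass 70% of its speed; a pose out of reach is approached as far as the arm can. A call is refused whole if a number of a shift passes 0.0625 or a number of a turn 0.188, either way. A call with a gripper value outside its range is refused whole. OPENING is the opening, from 0 (shut) to 1 (fully open), set as the call begins (- or left out, the last holds). The fingers move at their own pace and stop on an object; FORCE is the grip in N (left out, the last holds). Time passes only in rows, so rows that do not move let the fingers close. It gives the time, the measured TCP pose, the force, the opening and the grip force at its end, in the units of the state.
- ctrl.sense(): the state, without advancing time (a new reading comes with each control period).
- viewer.capture(name): name is "scene" or "side" or "wrist"; returns a dict with "color" (480x640x3 uint8, red, green, blue), "vertical_fov" (degrees; the focal length in pixels is half the picture's height over the tangent of half this angle, whatever the lens; pixels are square), "cx", "cy" (the principal point, pixels), "pose" (4x4, takes a point from camera to world coordinates). Camera axes: x right, y down, z forward; pixel columns grow to the right and rows downward; lengths in mm; the calibration is good to about 2 mm. A picture is of the moment at which its call begins. There is no depth.
- ctrl.finish_job(): hands the job in; it is judged then, once.
Trained networks look in the newest picture that a camera, given by its name, has taken for a name from the list of things; names that differ only in an ending like _2 or _b are one class to them, and where a whole thing is asked for, a point or a joint stands for the part that bears it (a point fixed in the world has none). Each returns a list of dicts, best first, with "p" (0 to 1); they miss things now and then, are a little off and sometimes report something else, mostly with a low value. They report only what shows in the picture. A call takes as long as a camera call. They do not tell look-alikes from the thing itself.
- models.boxes_of(camera, query): "at" ([x, y, z] in mm, in world coordinates, good to about 4 mm: the middle of the surface that is visible of it).
The state is a dict: "time_s": time; "joints": joint angles; "dq": joint speeds; "tau": joint torques, N m; "eef_pos": TCP position; "ee_rot": TCP orientation; "force": force on the tool from outside, world axes, zero at the start; "wrist_torque": the same for the moment, N m; "grip_width": opening from 0.0 (shut) to 1.0 (fully open); "grip_force": force on a finger pad.
Only numpy, scipy, OpenCV 4.12 (cv2) and the standard library are available. Lean on these libraries where they do the work, as an engineer would, in place of code of your own. Each camera call takes 0.05 s, during which the arm holds its last target. There are 200 camera calls.

## Task

Fit the loose steel hand rest onto the machine foot: with its tip dipped, hook the oblong eye under and past the stud's long head, level the rest so that it lies flat on the foot with the stud standing through the eye, then push it home until its heel lip is against the end of the foot, so it cannot lift off, and let go. Do it by feel: never load the foot or its stud with more than about 25 N, and leave everything else on the bench where it is.

Things in the scene. Friction and masses are not known exactly. Their poses are not given: they have to be found in the camera images.
- foot: machine foot, fixed: flat aluminium block 162 (its x) x 60 (y) x 20 mm (z). Origin on its underside, below the middle of the slot in its top; the block reaches from x = -72 to +90 mm, top at z = 20 mm. x runs along the slot, away from the robot. A rigid steel stud with a long head stands upright in the slot
- foot_slot (a point): middle of the slot, on the foot's top; axes as foot. The stud is clamped somewhere along the slot: its x is anywhere from -11 to +11 mm from here (y = 0), not measured, to be seen or felt. Neck: round, 8 mm thick, 18 mm high up to the head's underside. Head: bar 66 mm along x, 14 mm along y, 5 mm thick, centred on the neck; its top is 23 mm above this point
- foot_end (a point): middle of the upper edge of the foot's far end (90 mm along x from foot_slot), against which the heel lip stops; axes as foot
- rest_grip (a point): centre of the grip of the loose hand rest (0.13 to 0.25 kg): black plastic block 18 mm along x, 30 mm along y, 42 mm tall, standing on a steel plate 4 mm thick. Axes as rest_eye; this point lies 78 mm along x and 25 mm up from rest_eye. Grasp it across its 18 mm, from above
- rest_eye (a point): centre of the hand rest's oblong eye, at the plate's underside (z up; x from tip to grip). The eye is 40 mm along x, 22 mm along y. With the neck against its tip-side edge the far end of the stud's head clears the level plate by 3 mm; otherwise the head will not pass, being 26 mm longer than the eye. Home: rest_eye straight above foot_slot, x axes alike
- rest_tip (a point): middle of the tip edge of the plate, at its underside: 32.5 mm from rest_eye along -x, so the bar between tip and eye is 12.5 mm wide. The plate is 42 mm wide and 126.5 mm long, 4 mm thick, flat but for the heel lip
- rest_lip (a point): inner face of the heel lip at the plate's underside, 90 mm along +x from rest_eye. The lip is 4 mm thick and hangs 10 mm below the underside. The rest starts flat on a fixed wooden pad (110 x 70 mm, 15 mm thick), the lip overhanging the pad's far end
- rest: the whole hand rest, origin as rest_eye
- cup: bystander: clear plastic cup, 68 mm wide, 85 mm tall
- case: bystander: green case, 85 x 55 x 22 mm
- dop: bystander: brass dop, 38 mm wide, 30 mm tall
- spare: bystander: small flat steel plate with a round hole, 50 x 34 x 4 mm, no grip
- collar: bystander: dark steel collar, 44 mm wide, 14 mm tall
- driver: bystander: screwdriver, 170 mm long
- oil: bystander: bottle, 44 mm wide, 90 mm tall
Things that resemble listed ones, but are neither listed nor needed, are in the scene too. Leave any yellow look-alike of the foot alone.

How it is judged (in metres and radians):
At the end, for the whole second after the job is handed in: the hand rest lies flat on the foot (within 0.05 rad, underside within about 3 mm of the foot's top), the stud through its eye, lip home against the foot's end (rest_eye within 3 mm of the foot's origin along x, 8 mm along y, x axes within 0.12 rad), at rest and released (x of rest_eye in the frame of foot between -0.003 and 0.003 m and y of rest_eye in the frame of foot between -0.008 and 0.008 m and z of rest_eye in the frame of foot between 0.017 and 0.0225 m and x of rest_grip in the frame of foot between 0.072 and 0.083 m and z of rest_grip in the frame of foot between 0.04 and 0.0485 m and angle between rest_eye's own z axis and vertical below 0.05 rad and angle between the x axis of rest_eye and the x axis of foot, either way round below 0.12 rad and linear speed of rest below 0.01 m/s and contact force between the fingers and rest below 0.1 N); the robot touches nothing.
It fails at once if the foot or its stud is loaded with more than 25 N (contact force between foot and anything else above 25 N).
It fails at once if a bystander is moved by more than 20 mm (distance of any of cup, case, dop, spare, collar, driver, oil from where it was at the start of the episode above 0.02 m).
It also fails if it takes over 64 s, if anything falls off the work surface, if the arm or the gripper's body presses on something with over 40 N, if the wrist force passes 120 N, or if a joint passes its speed limit or range.

## Working session

There is one attempt and no reset: what is moved stays moved. The work goes in short steps, Python scripts to look and compute and a shell command to move; the robot and the scene stay as the last step left them, time stands still between calls to the robot, and variables do not carry over. Pictures are saved under pics/ and viewed, at most 10 in all, crops included, and the job is handed in when it is done.

```bash
mkdir -p pics; python3 - <<'E'
from rig import ctrl, viewer, models
import cv2,numpy as np
s=ctrl.sense();print({k:s[k] for k in('time_s','eef_pos','ee_rot','force','grip_width')},ctrl.grasp_offset)
ims=[]
for n in('scene','side'):
    c=viewer.capture(n);ims.append(c['color'])
    print(n,c['vertical_fov'],c['cx'],c['cy'],np.round(c['pose'],3).tolist())
    cv2.imwrite(f'pics/{n}0.png',c['color'][:,:,::-1])
    for q in('foot','rest','rest_grip','cup','case','dop','spare','collar','driver','oil','foot_slot','foot_end','rest_eye','rest_tip','rest_lip'):
        try: print(q,[(np.round(d['at']).tolist(),round(d['p'],2)) for d in models.boxes_of(n,q)][:3])
        except Exception as e: print(q,e)
E
```

```text
{'time_s': 0.0, 'eef_pos': array([154.42163901, 501.50469977, 230.73055051]), 'ee_rot': array([-2.36914308e-04,  1.48834515e-01,  9.88861902e-01, -6.08377574e-04]), 'force': array([0.03583805, 0.62389021, 0.81958444]), 'grip_width': 1.0031300660279812} 18.700000000000003
scene 44.97610208566393 329.0681049478311 240.8242116278481 [[0.433, 0.713, -0.551, 1093.021], [0.901, -0.34, 0.269, -290.156], [0.004, -0.613, -0.79, 911.485], [0.0, 0.0, 0.0, 1.0]]
foot [([325.0, 320.0, 20.0], 0.65), ([544.0, 180.0, 20.0], 0.57), ([564.0, -148.0, 19.0], 0.48)]
rest [([567.0, -144.0, 17.0], 0.78)]
rest_grip [([562.0, -146.0, 20.0], 0.66)]
cup [([679.0, 22.0, 56.0], 0.96), ([452.0, -348.0, 57.0], 0.17)]
case [([601.0, -349.0, 23.0], 0.92)]
dop [([567.0, -144.0, 18.0], 0.61)]
spare [([449.0, -1.0, 6.0], 0.62)]
collar [([472.0, 311.0, 13.0], 0.61)]
driver [([605.0, 315.0, 19.0], 0.85), ([538.0, 176.0, 20.0], 0.68)]
oil [([448.0, -348.0, 56.0], 0.83)]
foot_slot [([324.0, 322.0, 22.0], 0.94), ([540.0, 181.0, 21.0], 0.63)]
foot_end [([539.0, 183.0, 17.0], 0.94), ([325.0, 323.0, 22.0], 0.6), ([570.0, -144.
[... 466 characters left out ...]
 -148.0, 18.0], 0.62)]
rest_grip [([564.0, -152.0, 22.0], 0.97)]
cup [([674.0, 3.0, 62.0], 0.91)]
case [([584.0, -357.0, 19.0], 0.68), ([560.0, -151.0, 15.0], 0.62)]
dop [([552.0, -14.0, 13.0], 0.64)]
spare [([448.0, 0.0, 4.0], 0.69)]
collar [([470.0, 306.0, 16.0], 0.73), ([428.0, -359.0, 59.0], 0.63), ([563.0, -150.0, 18.0], 0.16)]
driver [([587.0, 299.0, 25.0], 0.69)]
oil [([430.0, -356.0, 56.0], 0.6)]
foot_slot [([520.0, 176.0, 18.0], 0.93), ([302.0, 316.0, 25.0], 0.67)]
foot_end [([520.0, 174.0, 21.0], 0.84), ([306.0, 313.0, 21.0], 0.68)]
rest_eye [([564.0, -151.0, 21.0], 0.55)]
rest_tip [([558.0, -153.0, 16.0], 0.78)]
rest_lip [([564.0, -147.0, 14.0], 0.79), ([589.0, 298.0, 24.0], 0.4)]
```

View pics/scene0.png

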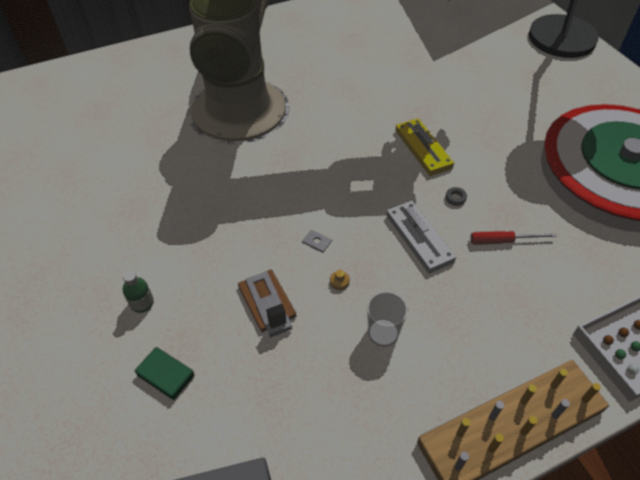

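View pics/side0.png

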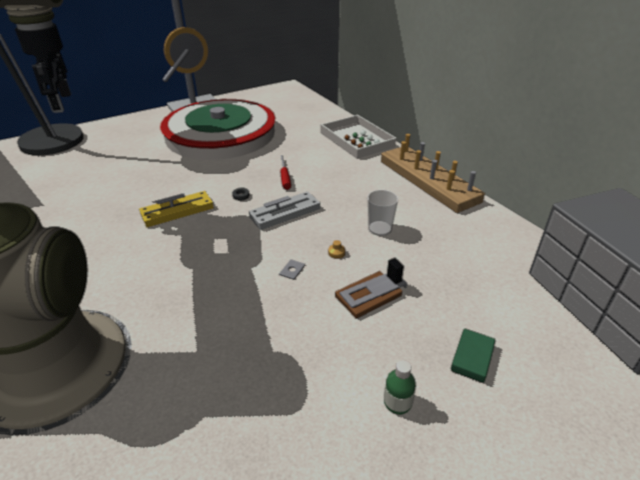

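The scene view shows the silver foot at about px (420,236), the yellow look-alike at (425,145), and the rest with its black grip on the wooden pad at (267,300). The side view agrees, with the foot at (285,210) and the grip at (395,270). Next I'll go over the foot for a close look.

```bash
cat > h.py <<'E'
from rig import ctrl, viewer, models
import cv2,numpy as np
from scipy.spatial.transform import Rotation as R
def st():
    s=ctrl.sense();q=s['ee_rot'];r=R.from_quat([q[1],q[2],q[3],q[0]]).as_matrix()
    return s,np.array(s['eef_pos']),r
def cap(n,f=None):
    c=viewer.capture(n)
    if f: cv2.imwrite('pics/'+f,c['color'][:,:,::-1])
    c['f']=240/np.tan(np.radians(c['vertical_fov']/2)); return c
def ray(c,u,v,z):
    P=np.array(c['pose']);d=P[:3,:3]@[(u-c['cx'])/c['f'],(v-c['cy'])/c['f'],1];o=P[:3,3]
    return o+d*(z-o[2])/d[2]
def proj(c,p):
    P=np.array(c['pose']);q=P[:3,:3].T@(np.array(p,float)-P[:3,3]);return c['cx']+c['f']*q[0]/q[2],c['cy']+c['f']*q[1]/q[2]
def go(x,y,z):
    s,p,r=st();print('tool shift mm',np.round(r.T@(np.array([x,y,z])-p),1))
def info():
    s,p,r=st();print(round(s['time_s'],2),np.round(p,1),'xang',np.round(np.degrees(np.arctan2(r[1,0],r[0,0])),1),'tilt',np.round(np.degrees(np.arccos(-r[2,2])),2),'F',np.round(s['force'],2),'w',round(float(s['grip_width']),3),'gf',s['grip_force'])
E
python3 -m pendant '-.045 -.02 0 0;-.045 -.02 0 0;-.045 -.02 0 0;-.045 -.02 0 0;-.045 -.02 0 0;-.045 -.02 0 0;-.045 -.02 0 0;-.045 -.02 0 0;-.045 -.02 0 0;0 0 0 0'
python3 - <<'E'
from h import *
info();c=cap('wrist','w1.png');print(c['f'],np.round(c['pose'],3).tolist())
s,p,r=st();print(np.round(r.T@(c['pose'][:3,3]-p)))
E
```

```text
time_s: 2.85
eef_pos: [490.3, 208.5, 230.8]
ee_rot: [-0.0, 0.151, 0.989, -0.0]
force: [0.2, -0.2, 0.0]
grip_width: 1.0
grip_force: 0.0
2.85 [490.3 208.5 230.8] xang 162.7 tilt 0.02 F [ 0.16 -0.15  0.01] w 1.0 gf 0.0
358.5655183868025 [[0.299, 0.921, 0.25, 427.935], [0.954, -0.288, -0.079, 228.476], [-0.001, 0.262, -0.965, 373.389], [0.0, 0.0, 0.0, 1.0]]
[  64.   -0. -142.]
```

View pics/w1.png

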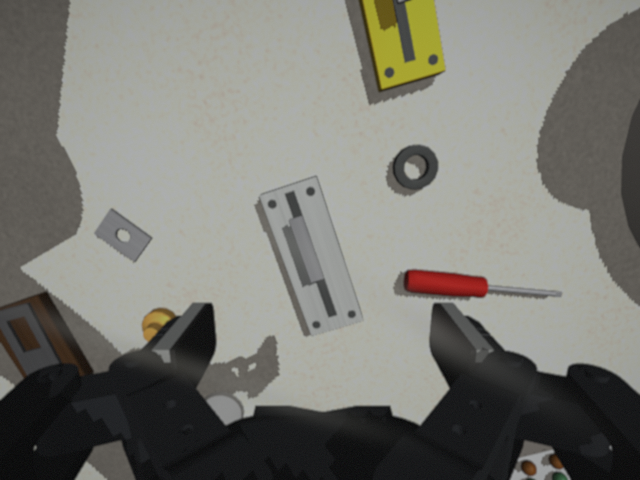

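The wrist view shows the foot whole, with its top corners near (260,195), (318,177), (362,319) and (308,334). The stud's head runs about (297,217) to (322,285). I'll rectify that patch onto the plane of the foot's top.

```bash
python3 - <<'E'
from h import *
c=cap('wrist');
pts=[(260,195),(318,177),(362,319),(308,334)]
w=[ray(c,u,v,20)[:2] for u,v in pts]
print(np.round(w,1).tolist(),[round(np.linalg.norm(w[i]-w[i-1]),1) for i in range(4)])
n=(w[0]+w[1])/2;f=(w[2]+w[3])/2;d=(f-n)/np.linalg.norm(f-n);o=n+d*72;y=np.array([-d[1],d[0]])
print('o',o,'ang',np.degrees(np.arctan2(d[1],d[0])))
np.save('foot0.npy',[*o,*d])
# rectified image: 4px/mm, x -90..105, y 50..-50
H=[];S=4
src=[];dst=[]
for X,Y in((-90,-50),(105,-50),(105,50),(-90,50)):
    q=o+X*d+Y*y;src.append(proj(c,[*q,20]));dst.append(((X+90)*S,(50-Y)*S))
M=cv2.getPerspectiveTransform(np.float32(src),np.float32(dst))
im=cv2.warpPerspective(c['color'],M,(195*S,100*S),flags=cv2.INTER_CUBIC)[:,:,::-1].copy()
for X in range(-80,101,20): cv2.line(im,((X+90)*S,0),((X+90)*S,8 if X else 25),(0,0,255),1)
for Y in range(-40,41,20): cv2.line(im,(0,(50-Y)*S),(8 if Y else 25,(50-Y)*S),(0,0,255),1)
cv2.imwrite('pics/w1r.png',im)
# camera in foot frame
C=c['pose'][:3,3];print('cam in foot',(C[:2]-o)@d,(C[:2]-o)@y,C[2])
E
```

```text
[[448.6, 158.2], [449.0, 217.8], [606.9, 217.9], [606.7, 156.7]] [np.float64(158.1), np.float64(59.6), np.float64(157.9), np.float64(61.2)]
o [520.79204292 187.71257067] ang -0.2540548489118344
cam in foot -94.24136099592751 41.47031823870691 373.5466284560636
```

View pics/w1r.png

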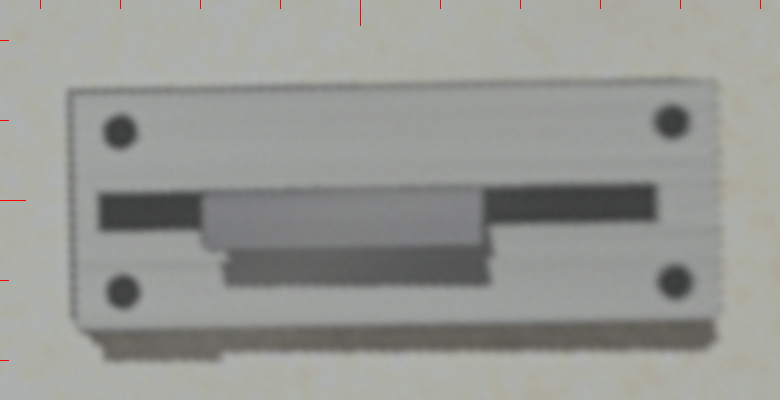

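The foot is 162 mm long as it should be. Corrected for the slight slope in the patch, its origin is about (520.8,186.9) and its yaw about +0.6°. With the parallax removed, the head spans x = -42.8 to 22.8 mm (65.6 long), so the stud sits at about x = -10. Next is the rest.

```bash

python3 -m pendant '-.02 -.0435 0 0;-.02 -.0435 0 0;-.02 -.0435 0 0;-.02 -.0435 0 0;-.02 -.0435 0 0;-.02 -.0435 0 0;-.02 -.0435 0 0;0 0 0 0'
python3 - <<'E'
from h import *
info();c=cap('wrist','w2.png')
for q in('rest','rest_grip','rest_eye'):print(q,[(np.round(d['at']).tolist(),round(d['p'],2)) for d in models.boxes_of('wrist',q)][:2])
E
```

```text
time_s: 3.95
eef_pos: [532.7, -122.9, 231.1]
ee_rot: [-0.0, 0.15, 0.989, -0.0]
force: [0.1, 1.1, -1.0]
grip_width: 0.999
grip_force: 0.0
3.95 [ 532.7 -122.9  231.1] xang 162.8 tilt 0.01 F [ 0.11  1.07 -0.96] w 0.999 gf 0.0
rest [([554.0, -145.0, 21.0], 0.91)]
rest_grip [([557.0, -142.0, 16.0], 0.94), ([515.0, 164.0, 20.0], 0.26)]
rest_eye [([552.0, -140.0, 18.0], 0.85)]
```

View pics/w2.png

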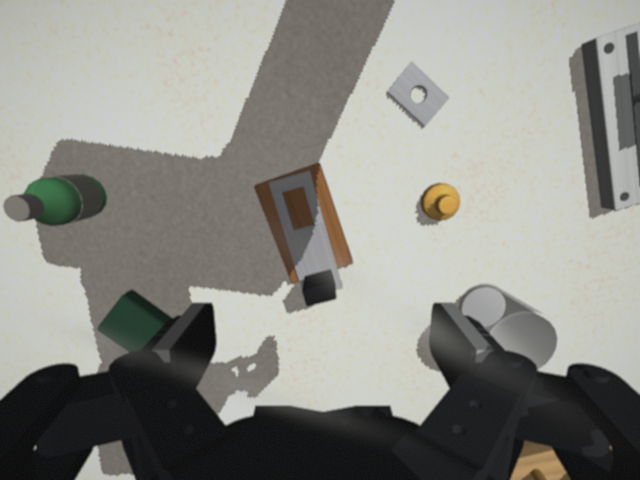

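The wrist view shows the rest on its pad: tip edge near (270,180)-(310,169), eye around (300,208), grip top at (318,287). I'll rectify it at the height of the plate's top.

```bash
python3 - <<'E'
from h import *
c=cap('wrist')
a=ray(c,289,174,19)[:2];b=ray(c,300,208,19)[:2];d=(b-a)/np.linalg.norm(b-a)
print('tip-eye',np.linalg.norm(b-a),np.degrees(np.arctan2(d[1],d[0])),b)
d=np.array([1,0.]) if 0 else d
np.save('rest0.npy',[*b,*d]);o=b;y=np.array([-d[1],d[0]]);S=4
src=[];dst=[]
for X,Y in((-50,-50),(120,-50),(120,50),(-50,50)):
    q=o+X*d+Y*y;src.append(proj(c,[*q,19]));dst.append(((X+50)*S,(50-Y)*S))
M=cv2.getPerspectiveTransform(np.float32(src),np.float32(dst))
im=cv2.warpPerspective(c['color'],M,(170*S,100*S),flags=cv2.INTER_CUBIC)[:,:,::-1].copy()
im=np.clip(im*1.5,0,255).astype(np.uint8)
for X in range(-40,121,20): cv2.line(im,((X+50)*S,0),((X+50)*S,8 if X else 25),(0,0,255),1)
for Y in range(-40,41,20): cv2.line(im,(0,(50-Y)*S),(8 if Y else 25,(50-Y)*S),(0,0,255),1)
cv2.imwrite('pics/w2r.png',im)
C=c['pose'][:3,3];print('cam in rest',(C[:2]-o)@d,(C[:2]-o)@y,C[2])
E
```

```text
tip-eye 34.751821526259874 -0.0845356200917439 [ 516.57971563 -138.25315971]
cam in rest -46.47622051878583 37.72269309161976 374.0724473941827
```

View pics/w2r.png

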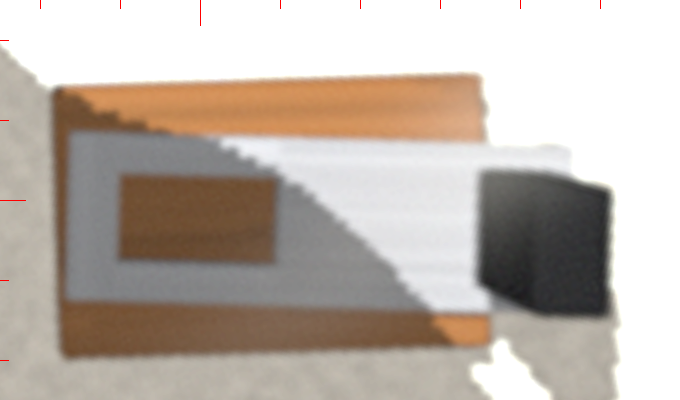

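The rest's eye comes out at about (516.0,-142.9), yaw -2.1°, underside z = 15, so the grip centre is about (594,-145.7,40).

The pendant gives no tilt, and clamping across the 18 mm faces would lock the pitch. So I'll grasp across the grip's 30 mm: then the rest can pivot about the pads' axis, and contact can dip its tip and level it again.

```bash

python3 -m pendant '-.033 -.002 0 0;-.032 -.002 0 0;0 0 .03 -.132;0 0 .03 -.132;0 0 .03 0;0 0 .03 0;0 0 .02 0;0 0 0 0' 1 20
python3 - <<'E'
from h import *
info();go(594,-145.7,24)
c=cap('wrist','w3.png')
E
```

```text
time_s: 5.2
eef_pos: [593.2, -143.4, 90.3]
ee_rot: [-0.001, 0.017, 1.0, 0.001]
force: [0.3, -0.2, 0.7]
grip_width: 0.999
grip_force: 0.0
5.2 [ 593.2 -143.4   90.3] xang 178.1 tilt 0.16 F [ 0.33 -0.16  0.7 ] w 0.999 gf 0.0
tool shift mm [-1.1 -2.4 66.2]
```

View pics/w3.png

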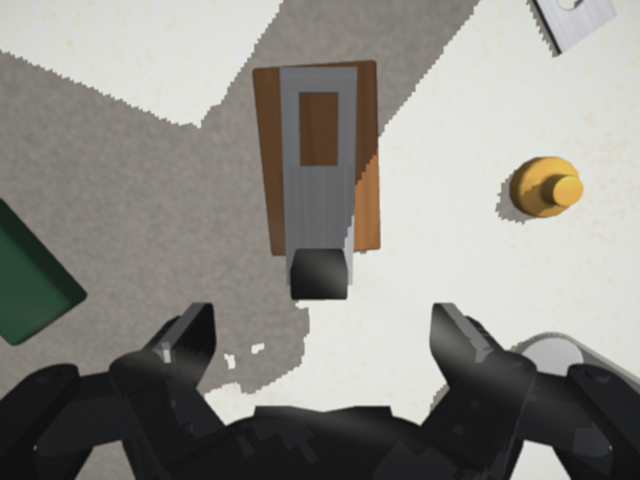

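The grip at (319,273) lies midway between the fingers at (215,320) and (430,320), and the plate is in line with the image columns. I'll go down and grasp.

```bash

python3 -m pendant '-.001 -.0015 .022 0;0 0 .022 0;0 0 .022 0;0 0 0 0' 1 20
python3 -m pendant '0 0 0 0;0 0 0 0;0 0 0 0;0 0 0 0;0 0 0 0;0 0 0 0' 0 20
python3 - <<'E'
from h import *
info();c=cap('side');k=cap('wrist')
u,v=map(int,proj(c,[570,-145,30]))
a=cv2.resize(c['color'][v-60:v+60,u-60:u+60],(480,480),interpolation=2)
b=cv2.resize(k['color'],(320,240));im=np.zeros((480,800,3),np.uint8);im[:,:480]=a;im[:240,480:]=b
cv2.imwrite('pics/g1.png',im[:,:,::-1])
E
```

```text
time_s: 5.75
eef_pos: [594.5, -145.7, 25.3]
ee_rot: [-0.0, 0.017, 1.0, 0.0]
force: [0.2, -0.2, 0.1]
grip_width: 1.0
grip_force: 0.0
time_s: 6.5
eef_pos: [595.0, -146.3, 26.0]
ee_rot: [0.001, 0.017, 1.0, -0.0]
force: [-0.1, 1.2, 6.2]
grip_width: 0.348
grip_force: 22.7
6.5 [ 595.  -146.3   26. ] xang 178.0 tilt 0.06 F [-0.12  1.2   6.24] w 0.348 gf 22.747710943222046
```

View pics/g1.png

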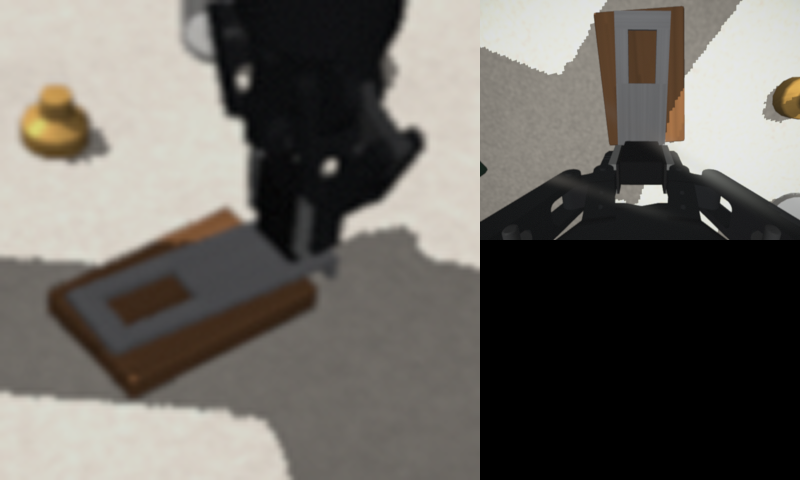

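The grip is held between the pads at 30 mm (width 0.348) and the plate is still flat on the pad. Only two views are left, so I'll track the tilt numerically by chamfer matching the plate and eye outlines in the wrist picture. First I'll calibrate that level, then lift with the weak grip.

```bash
cat > tilt.py <<'E'
from h import *
from scipy.optimize import minimize
def seg(a,b,n=40): return [np.add(a,np.multiply(np.subtract(b,a),t)) for t in np.linspace(0,1,n)]
Q=[]
h=4
for X0,X1,Y in((-32.5,62,21),(-20,20,11)):
    Q+=seg((X0,Y,h),(X1,Y,h))+seg((X0,-Y,h),(X1,-Y,h))+seg((X0,-Y,h),(X0,Y,h))
Q+=seg((20,-11,h),(20,11,h)); Q=np.array(Q)
H=28.
def pts(q,th,dx,dy,dz,yw,p,r):
    # rest points about pivot (78,0,H); world pivot
    ex=-r[:,0];ex=ex*np.cos(yw)-r[:,1]*np.sin(yw)*-1; ex/=np.linalg.norm(ex)
    ez=-r[:,2];ey=np.cross(ez,ex)
    u=np.cos(th)*ex+np.sin(th)*ez;n=-np.sin(th)*ex+np.cos(th)*ez
    P=p+ex*dx+ey*dy+ez*(17+dz)
    return P+np.outer(q[:,0]-78,u)+np.outer(q[:,1],ey)+np.outer(q[:,2]-H,n)
def projn(c,W):
    Pm=np.array(c['pose']);q=(W-Pm[:3,3])@Pm[:3,:3]
    return np.c_[c['cx']+c['f']*q[:,0]/q[:,2],c['cy']+c['f']*q[:,1]/q[:,2]]
def fit(ths,x0=(0,0,0,0),sv=None):
    s,p,r=st();c=cap('wrist',sv);g=cv2.cvtColor(c['color'],cv2.COLOR_RGB2GRAY)
    e=cv2.Canny(g,25,60);e[300:]=0
    D=np.minimum(cv2.distanceTransform(255-e,cv2.DIST_L2,5),12).astype(np.float32)
    def cost(v,th):
        uv=projn(c,pts(Q,th,*v,p,r)).astype(np.float32)
        d=cv2.remap(D,uv[:,:1],uv[:,1:],cv2.INTER_LINEAR,borderValue=6)
        return float(d.mean())+np.sum(((np.array(v)-x0)/[4,4,4,.06])**2)*.1
    best=[]
    for t in ths:
        m=min((minimize(cost,np.array(x0)+[a,0,b,0],args=(np.radians(t),),method='Nelder-Mead',options=dict(initial_simplex=np.array(x0)+[a,0,b,0]+np.vstack([np.zeros(4),np.diag([3,3,3,.03])]),maxiter=150)) for a in(-2,2) for b in(-2,2)),key=lambda m:m.fun)
        best.append((round(m.fun,2),t,np.round(m.x,3).tolist()))
    best.sort();print(best[:4]);return best[0]
E
python3 - <<'E'
from tilt import *
fit([-6,-3,0,3,6])
E
python3 -m pendant '0 0 -.01 0;0 0 -.01 0;0 0 0 0'
python3 - <<'E'
from tilt import *
info();fit(range(-4,16,2))
E
```

```text
[(np.float64(0.33), 0, [-0.999, 0.15, 0.206, -0.007]), (np.float64(0.61), -3, [0.321, -0.037, -4.428, -0.01]), (np.float64(0.63), 3, [-2.677, 0.16, 4.449, -0.008]), (np.float64(1.14), -6, [1.38, -0.079, -8.274, -0.01])]
time_s: 7.02
eef_pos: [595.1, -146.5, 46.3]
ee_rot: [0.001, 0.017, 1.0, -0.0]
force: [1.1, -0.1, -1.7]
grip_width: 0.348
grip_force: 22.0
7.03 [ 595.1 -146.5   46.3] xang 178.0 tilt 0.1 F [ 1.1  -0.12 -1.7 ] w 0.348 gf 22.01650857925415
[(np.float64(0.3), 0, [-0.916, 0.053, -0.156, -0.009]), (np.float64(0.43), -2, [-0.005, 0.31, -3.211, -0.006]), (np.float64(0.46), 2, [-1.898, 0.113, 2.811, -0.008]), (np.float64(0.74), -4, [0.79, 0.45, -6.176, -0.004])]
```

The fit is clear: tilt 0°, eye about 79 mm behind the TCP, underside about 11 mm below it. The rest doesn't droop at 20 N. I'll dip it by contact instead: slide the level tip about 8 mm under the far end of the stud's head, then lift the grip so the head holds the tip down lightly. I'll carry it high, over the cup.

```bash

python3 -m pendant '0 0 -.035 0;0 0 -.035 0;0 0 -.035 -.045;-.011 .042 0 0;-.011 .042 0 0;-.011 .042 0 0;-.011 .042 0 0;-.011 .042 0 0;-.011 .042 0 0;-.011 .042 0 0' - 60
python3 -m pendant '-.011 .042 0 0;0 0 0 0;0 0 0 0'
python3 - <<'E'
from tilt import *
info();fit(range(-4,6,2));go(687.3,188.6,38)
E
```

```text
time_s: 8.32
eef_pos: [668.7, 149.9, 149.7]
ee_rot: [-0.0, -0.005, 1.0, -0.0]
force: [0.8, -0.8, -2.2]
grip_width: 0.341
grip_force: 63.0
time_s: 8.7
eef_pos: [679.0, 190.2, 149.7]
ee_rot: [-0.001, -0.005, 1.0, -0.0]
force: [-0.4, -0.2, -2.4]
grip_width: 0.341
grip_force: 62.9
8.7 [679.  190.2 149.7] xang -179.4 tilt 0.07 F [-0.42 -0.19 -2.45] w 0.341 gf 62.912492752075195
[(np.float64(0.64), 0, [-1.243, 0.064, -1.36, -0.007]), (np.float64(0.73), 2, [-2.199, 0.201, 1.751, -0.005]), (np.float64(0.81), -2, [-0.314, -0.014, -4.38, -0.008]), (np.float64(1.04), 4, [-3.188, 0.356, 4.74, -0.002])]
tool shift mm [ -8.2  -1.2 112. ]
```

```bash

python3 -m pendant '-.004 -.0015 .03 0;0 0 .03 0;0 0 .03 0;0 0 .022 0;0 0 0 0;0 0 0 0'
python3 - <<'E'
from tilt import *
info();fit(range(-4,6,2),sv='d1.png');go(648.5,188.2,38)
c=cap('wrist')
# predicted head outline (top z=43) in pixels from foot estimate, for overlay
a=np.radians(.6);o=np.array([520.8,186.9]);ex=np.array([np.cos(a),np.sin(a)]);ey=np.array([-ex[1],ex[0]])
im=c['color'][:,:,::-1].copy()
def L(p,q,z,col):
    A=proj(c,[*(o+p[0]*ex+p[1]*ey),z]);B=proj(c,[*(o+q[0]*ex+q[1]*ey),z]);cv2.line(im,tuple(np.int32(np.round(A))),tuple(np.int32(np.round(B))),col,1)
for R_,z,col in(((-43,23,7),43,(0,0,255)),((-72,90,30),20,(0,255,0))):
    x0,x1,w=R_;P=[(x0,-w),(x1,-w),(x1,w),(x0,w)]
    for i in range(4):L(P[i-1],P[i],z,col)
cv2.imwrite('pics/d1o.png',cv2.resize(im[0:300,170:470],(800,800))[:600])
E
```

```text
time_s: 9.5
eef_pos: [683.9, 188.6, 39.8]
ee_rot: [0.001, -0.005, 1.0, 0.0]
force: [-0.7, -0.5, -0.7]
grip_width: 0.343
grip_force: 62.9
9.5 [683.9 188.6  39.8] xang -179.5 tilt 0.11 F [-0.71 -0.54 -0.69] w 0.343 gf 62.92163372039795
[(np.float64(0.44), 0, [-0.922, 0.031, -0.248, -0.008]), (np.float64(0.53), -2, [-0.043, 0.234, -3.345, -0.006]), (np.float64(0.6), 2, [-1.948, 0.064, 2.603, -0.008]), (np.float64(0.83), -4, [0.744, 0.511, -6.381, -0.003])]
tool shift mm [35.5 -0.3  1.9]
```

View pics/d1o.png

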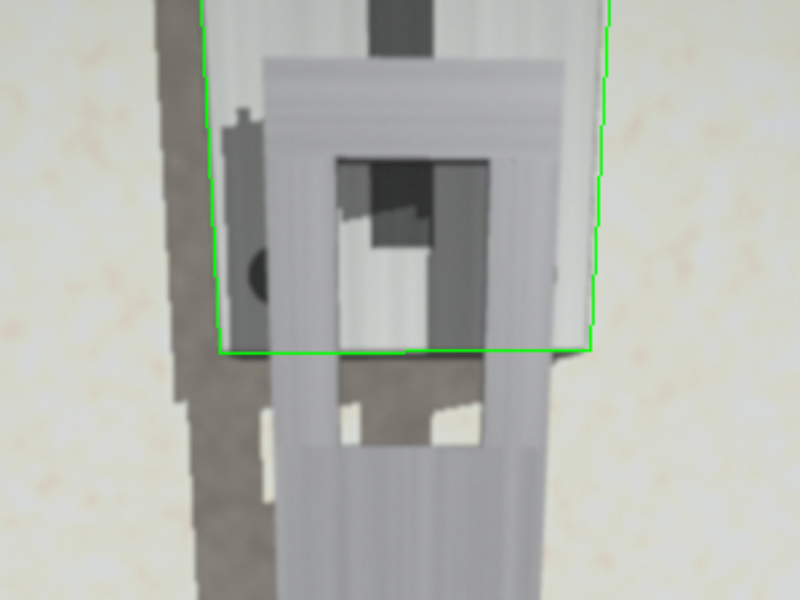

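The predicted foot outline (green) lies on the real edges. The rest is level, its tip edge at about (413,60) in the crop and about 1.5 mm to +y of the slot line. I'll trim that, slide the tip under the head's end, and lift along an arc to dip it.

```bash

python3 -m pendant '.012 -.0013 .002 -.008;.012 0 0 0;.0125 0 0 0;0 0 0 0;0 0 0 0' - 20
python3 -m pendant '0 0 -.003 0;0 0 -.004 0;.0025 0 -.009 0;.0032 0 -.0085 0;0 0 0 0;0 0 0 0'
python3 - <<'E'
from tilt import *
info();fit(range(-2,18,2))
E
```

```text
time_s: 10.22
eef_pos: [647.5, 187.3, 37.0]
ee_rot: [0.001, -0.009, 1.0, 0.0]
force: [0.2, -0.2, -1.4]
grip_width: 0.342
grip_force: 62.9
time_s: 10.98
eef_pos: [641.1, 187.2, 61.1]
ee_rot: [0.0, -0.009, 1.0, 0.0]
force: [0.4, 0.8, -1.9]
grip_width: 0.341
grip_force: 60.5
10.97 [641.1 187.2  61.1] xang -179.0 tilt 0.01 F [ 0.39  0.8  -1.9 ] w 0.341 gf 60.518639087677
[(np.float64(1.63), 10, [-0.876, 0.04, 0.552, -0.005]), (np.float64(1.68), 8, [0.371, 0.083, -2.327, -0.004]), (np.float64(1.81), 12, [-2.253, 0.367, 3.744, -0.001]), (np.float64(1.92), 6, [2.142, 0.321, -4.034, -0.001])]
```

It dips as planned: 10° with almost no force. I'll continue the arc to about 35°.

```bash

python3 -m pendant '.004 0 -.0083 0;.0047 0 -.0079 0;.0053 0 -.0075 0;0 0 0 0'
python3 -m pendant '.006 0 -.0069 0;.0066 0 -.0065 0;0 0 0 0;0 0 0 0'
python3 - <<'E'
from tilt import *
info();fit(range(20,44,2),sv='t35.png')
E
```

```text
time_s: 11.52
eef_pos: [627.0, 187.0, 85.5]
ee_rot: [0.001, -0.009, 1.0, 0.0]
force: [0.9, 0.5, -3.2]
grip_width: 0.344
grip_force: 57.2
time_s: 12.02
eef_pos: [614.5, 186.8, 98.4]
ee_rot: [0.0, -0.009, 1.0, 0.0]
force: [-0.3, 0.7, -1.2]
grip_width: 0.341
grip_force: 56.0
12.03 [614.5 186.8  98.4] xang -179.0 tilt 0.01 F [-0.28  0.72 -1.21] w 0.341 gf 55.99790811538696
[(np.float64(0.83), 34, [1.112, -0.05, -0.797, -0.002]), (np.float64(0.93), 32, [3.643, -0.054, -3.163, -0.002]), (np.float64(1.03), 36, [-1.548, -0.038, 0.091, -0.001]), (np.float64(1.13), 38, [-2.169, -0.037, -0.273, -0.001])]
```

The tilt is about 34° with no load to speak of. Geometry for hooking: the tip goes in from the near side, about 4 mm above the foot, bar under the head's near end and the far eye edge above the head. I'll back out, lift over, come down behind the head with the tip at x about -80, and verify.

```bash

python3 -m pendant '0 0 .002 0;-.008 0 0 0;-.008 0 0 0;0 0 -.025 0;0 0 -.025 0;.04 0 0 0;.04 0 0 0;.034 0 0 0;0 0 0 0;0 0 0 0'
python3 - <<'E'
from tilt import *
info();fit(np.arange(28,41,1.5),sv='t36.png');go(516.8,186.2,92.5)
E
```

```text
time_s: 13.32
eef_pos: [517.6, 184.9, 146.2]
ee_rot: [0.001, -0.009, 1.0, 0.0]
force: [0.2, 0.2, -2.3]
grip_width: 0.34
grip_force: 56.1
13.32 [517.6 184.9 146.2] xang -179.0 tilt 0.07 F [ 0.2   0.2  -2.32] w 0.34 gf 56.0795795917511
[(np.float64(0.86), np.float64(32.5), [3.018, -0.079, -1.835, -0.002]), (np.float64(0.88), np.float64(34.0), [1.124, -0.077, -0.625, -0.002]), (np.float64(0.98), np.float64(35.5), [-0.867, -0.027, -0.133, -0.001]), (np.float64(1.13), np.float64(31.0), [4.949, -0.033, -3.971, -0.001])]
tool shift mm [ 0.8  1.3 53.5]
```

```bash

python3 -m pendant '0 .002 .018 .006;0 0 .018 0;0 0 .012 0;0 0 .0055 0;0 0 0 0;0 0 0 0'
python3 - <<'E'
from tilt import *
info();b=fit(np.arange(31,38,1.),sv='i1.png')
s,p,r=st();a=np.radians(.6);o=np.array([520.8,186.9,20]);ex=np.array([np.cos(a),np.sin(a),0]);ey=np.array([-ex[1],ex[0],0])
for t,v in((b[1],b[2]),):
    W=pts(np.array([[-32.5,0,0],[-20,0,4],[20,0,0]]),np.radians(t),*v,p,r)-o
    print(np.round(np.c_[W@ex,W@ey,W[:,2]],1).tolist())
c=cap('wrist')
im=c['color'][:,:,::-1].copy()
def L(p,q,z,col):
    A=proj(c,[*(o[:2]+p[0]*ex[:2]+p[1]*ey[:2]),z]);B=proj(c,[*(o[:2]+q[0]*ex[:2]+q[1]*ey[:2]),z]);cv2.line(im,tuple(np.int32(np.round(A))),tuple(np.int32(np.round(B))),col,1)
P=[(-43,-8),(23,-8),(23,6),(-43,6)]
for i in range(4):L(P[i-1],P[i],43,(0,0,255))
cv2.imwrite('pics/i1o.png',cv2.resize(im[0:320],(800,400),interpolation=cv2.INTER_AREA))
cv2.imwrite('pics/i1z.png',cv2.resize(im[100:320,220:420],(660,600)[::1] if 0 else (545,600)))
E
```

```text
time_s: 14.12
eef_pos: [516.9, 187.0, 93.0]
ee_rot: [0.001, -0.006, 1.0, 0.0]
force: [0.4, 0.3, -0.5]
grip_width: 0.341
grip_force: 56.1
14.12 [516.9 187.   93. ] xang -179.3 tilt 0.06 F [ 0.37  0.25 -0.48] w 0.341 gf 56.11945688724518
[(np.float64(0.89), np.float64(33.0), [2.308, -0.147, -1.871, -0.003]), (np.float64(0.89), np.float64(34.0), [1.117, -0.053, -0.759, -0.001]), (np.float64(0.94), np.float64(32.0), [3.643, -0.053, -3.137, -0.001]), (np.float64(0.95), np.float64(35.0), [-0.207, -0.054, -0.592, -0.001])]
[[-79.1, 0.1, 4.3], [-70.8, 0.1, 14.5], [-35.1, 0.1, 33.0]]
```

View pics/i1z.png

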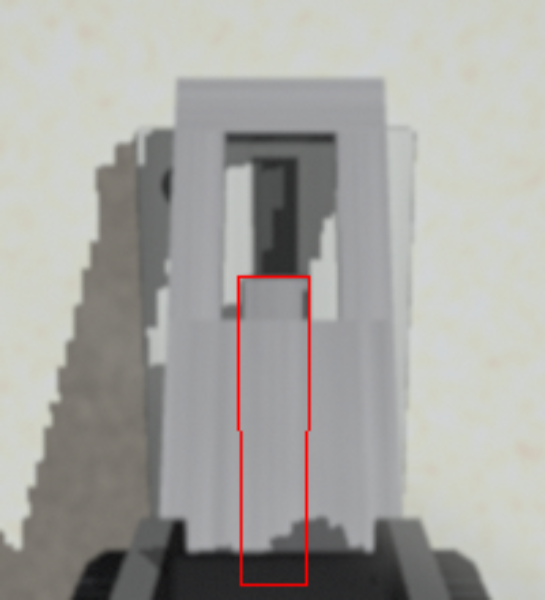

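The head's near end shows inside the eye, exactly where predicted (red), about 1 mm left of the eye's middle. I'll shift -y by 1 mm, slide in +x to hook, and slow down before the neck.

```bash

python3 -m pendant '-.01 -.001 0 0;-.01 0 0 0;0 0 0 0;0 0 0 0' 
python3 -m pendant '-.01 0 0 0;-.01 0 0 0;-.008 0 0 0;0 0 0 0;0 0 0 0' 
python3 -m pendant '-.001 0 0 0;-.001 0 0 0;-.001 0 0 0;0 0 0 0' 
python3 - <<'E'
from tilt import *
info();b=fit(np.arange(28,40,1.),sv='i2.png')
E
```

```text
time_s: 14.72
eef_pos: [536.4, 186.2, 92.2]
ee_rot: [-0.0, -0.006, 1.0, -0.0]
force: [-0.5, -0.4, -2.0]
grip_width: 0.342
grip_force: 56.1
time_s: 15.35
eef_pos: [564.3, 186.6, 92.3]
ee_rot: [-0.0, -0.006, 1.0, -0.0]
force: [0.5, 0.5, -1.4]
grip_width: 0.34
grip_force: 56.1
time_s: 15.85
eef_pos: [567.5, 186.6, 92.4]
ee_rot: [-0.0, -0.006, 1.0, -0.0]
force: [-0.3, 0.2, -1.9]
grip_width: 0.343
grip_force: 56.1
15.85 [567.5 186.6  92.4] xang -179.3 tilt 0.0 F [-0.27  0.23 -1.88] w 0.343 gf 56.12035810947418
[(np.float64(1.55), np.float64(33.0), [2.286, -0.08, -1.623, -0.002]), (np.float64(1.55), np.float64(34.0), [0.868, -0.139, -0.896, -0.003]), (np.float64(1.6), np.float64(35.0), [-0.638, -0.086, -0.525, -0.002]), (np.float64(1.65), np.float64(32.0), [3.608, -0.092, -2.785, -0.002])]
```

```bash

python3 -m pendant '-.001 0 0 0;-.001 0 0 0;0 0 0 0' 0 20
python3 -m pendant '-.001 0 0 0;0 0 0 0' 
python3 -m pendant '-.0007 0 0 0;0 0 0 0' 
python3 -m pendant '-.0007 0 0 0;0 0 0 0' 
```

```text
time_s: 16.27
eef_pos: [569.5, 186.6, 92.4]
ee_rot: [0.0, -0.006, 1.0, -0.0]
force: [-0.5, -0.0, -1.2]
grip_width: 0.343
grip_force: 56.1
time_s: 16.52
eef_pos: [570.5, 186.6, 92.4]
ee_rot: [-0.0, -0.006, 1.0, -0.0]
force: [0.7, -0.5, -0.8]
grip_width: 0.343
grip_force: 56.1
time_s: 16.77
eef_pos: [571.2, 186.6, 92.3]
ee_rot: [-0.0, -0.006, 1.0, -0.0]
force: [-0.2, 0.2, -1.3]
grip_width: 0.342
grip_force: 56.1
time_s: 17.02
eef_pos: [571.9, 186.6, 92.4]
ee_rot: [-0.0, -0.006, 1.0, -0.0]
force: [0.0, -0.4, -1.7]
grip_width: 0.343
grip_force: 56.1
```

```bash

python3 -m pendant '-.0007 0 0 0;0 0 0 0'
python3 -m pendant '-.0007 0 0 0;0 0 0 0' 
python3 -m pendant '-.0005 0 0 0;0 0 0 0'
```

```text
time_s: 17.27
eef_pos: [572.4, 186.7, 92.3]
ee_rot: [-0.0, -0.006, 1.0, -0.0]
force: [-1.1, 0.3, -1.1]
grip_width: 0.346
grip_force: 56.1
time_s: 17.52
eef_pos: [572.9, 186.7, 92.2]
ee_rot: [-0.001, -0.006, 1.0, -0.0]
force: [-3.8, -0.1, -1.7]
grip_width: 0.341
grip_force: 56.1
time_s: 17.77
eef_pos: [573.3, 186.7, 92.1]
ee_rot: [-0.001, -0.006, 1.0, -0.0]
force: [-4.8, 0.3, -2.1]
grip_width: 0.341
grip_force: 56.1
```

Neck felt: contact begins at TCP x of about 572.2, so the stud is at about x = -9.5, as seen. I'll ease back 2 mm and lower the tip onto the foot. Then I'll pivot down to about 25°, where the plate meets the head's far end, and on to about 17° against that corner.

```bash

python3 -m pendant '.002 0 0 0;0 0 .002 0;0 0 .002 0;0 0 0 0'
python3 -m pendant '-.002 0 .002 0;-.002 0 .002 0;0 0 0 0'
python3 -m pendant '-.002 0 .0025 0;-.002 0 .0025 0;0 0 0 0'
python3 - <<'E'
from tilt import *
info();b=fit(np.arange(22,37,1.5),sv='i3.png')
E
```

```text
time_s: 18.27
eef_pos: [572.0, 186.6, 88.3]
ee_rot: [0.0, -0.006, 1.0, 0.0]
force: [-0.2, -0.2, -2.3]
grip_width: 0.345
grip_force: 56.1
time_s: 18.65
eef_pos: [576.0, 186.7, 84.5]
ee_rot: [0.0, -0.006, 1.0, 0.0]
force: [-1.9, 0.1, 2.2]
grip_width: 0.343
grip_force: 56.9
time_s: 19.02
eef_pos: [580.5, 186.7, 79.6]
ee_rot: [0.001, -0.006, 1.0, 0.0]
force: [1.0, -0.6, 4.0]
grip_width: 0.338
grip_force: 57.5
19.02 [580.5 186.7  79.6] xang -179.3 tilt 0.1 F [ 0.99 -0.6   3.99] w 0.338 gf 57.54901170730591
[(np.float64(1.27), np.float64(28.0), [0.698, -0.093, -0.362, -0.001]), (np.float64(1.33), np.float64(26.5), [2.501, -0.123, -1.902, -0.001]), (np.float64(1.41), np.float64(29.5), [-0.951, -0.096, 0.876, -0.001]), (np.float64(1.56), np.float64(25.0), [3.813, -0.097, -3.421, -0.001])]
```

```bash

python3 -m pendant '-.0005 0 .002 0;-.001 0 .002 0;0 0 0 0'
python3 -m pendant '-.0017 0 .0015 0;-.0017 0 .0015 0;0 0 0 0'
python3 -m pendant '-.0015 0 .0015 0;-.0015 0 .0015 0;0 0 0 0'
python3 - <<'E'
from tilt import *
info();b=fit(np.arange(12,30,1.5),sv='i4.png')
E
```

```text
time_s: 19.45
eef_pos: [582.8, 186.8, 76.5]
ee_rot: [0.002, -0.006, 1.0, 0.0]
force: [5.9, -0.4, 5.1]
grip_width: 0.342
grip_force: 58.0
time_s: 19.82
eef_pos: [585.6, 186.8, 73.2]
ee_rot: [0.001, -0.006, 1.0, 0.0]
force: [2.0, 0.0, 7.4]
grip_width: 0.344
grip_force: 58.9
time_s: 20.2
eef_pos: [588.2, 186.9, 69.8]
ee_rot: [0.001, -0.006, 1.0, 0.0]
force: [0.7, 0.2, 5.2]
grip_width: 0.34
grip_force: 58.9
20.2 [588.2 186.9  69.8] xang -179.3 tilt 0.08 F [0.71 0.22 5.24] w 0.34 gf 58.881316781044006
[(np.float64(1.56), np.float64(21.0), [1.245, -0.048, -0.801, -0.0]), (np.float64(1.56), np.float64(22.5), [-0.67, -0.052, -0.019, -0.0]), (np.float64(1.67), np.float64(24.0), [-1.996, 0.149, 2.029, 0.003]), (np.float64(1.71), np.float64(19.5), [2.618, -0.292, -3.447, -0.003])]
```

The tilt is 21.5°, loads are under 8 N, and the eye's far edge is level with the head's far end. I'll keep levelling with the tip on the foot and the bar at the neck.

```bash

python3 -m pendant '-.001 0 .0018 0;-.001 0 .0018 0;0 0 0 0'
python3 -m pendant '-.001 0 .0018 0;-.001 0 .0018 0;0 0 0 0'
python3 - <<'E'
from tilt import *
info();b=fit(np.arange(9,26,1.5),sv='i5.png')
E
```

```text
time_s: 20.62
eef_pos: [590.3, 186.9, 66.2]
ee_rot: [0.001, -0.006, 1.0, 0.0]
force: [2.1, -0.7, 4.5]
grip_width: 0.341
grip_force: 59.1
time_s: 21.0
eef_pos: [592.6, 186.9, 62.7]
ee_rot: [0.001, -0.006, 1.0, 0.0]
force: [2.8, 0.2, 4.5]
grip_width: 0.345
grip_force: 59.5
21.0 [592.6 186.9  62.7] xang -179.3 tilt 0.14 F [2.79 0.16 4.51] w 0.345 gf 59.54017460346222
[(np.float64(1.97), np.float64(16.5), [0.908, 0.161, -1.009, 0.001]), (np.float64(1.99), np.float64(18.0), [-0.35, 0.524, 0.799, 0.006]), (np.float64(2.06), np.float64(19.5), [-2.151, 0.414, 1.734, 0.005]), (np.float64(2.09), np.float64(15.0), [2.358, 0.005, -3.027, -0.001])]
```

```bash

python3 -m pendant '-.0014 0 .003 0;-.0014 0 .003 0;0 0 0 0'
python3 -m pendant '-.0013 0 .003 0;-.0013 0 .003 0;0 0 0 0'
python3 -m pendant '-.001 0 .003 0;-.001 0 .003 0;0 0 0 0'
python3 - <<'E'
from tilt import *
info();b=fit(np.arange(0,18,1.5),sv='i6.png')
E
```

```text
time_s: 21.42
eef_pos: [595.5, 186.9, 56.9]
ee_rot: [0.001, -0.006, 1.0, 0.0]
force: [3.6, -0.6, 6.6]
grip_width: 0.341
grip_force: 60.4
time_s: 21.8
eef_pos: [598.2, 186.9, 51.0]
ee_rot: [0.002, -0.006, 1.0, 0.0]
force: [3.8, -0.7, 7.5]
grip_width: 0.338
grip_force: 61.2
time_s: 22.18
eef_pos: [600.2, 186.9, 44.8]
ee_rot: [0.002, -0.006, 1.0, 0.0]
force: [3.7, -0.2, 6.2]
grip_width: 0.339
grip_force: 61.7
22.18 [600.2 186.9  44.8] xang -179.3 tilt 0.17 F [ 3.66 -0.25  6.19] w 0.339 gf 61.74217700958252
[(np.float64(1.5), np.float64(7.5), [-0.423, -0.08, -0.186, -0.001]), (np.float64(1.59), np.float64(6.0), [0.6, -0.037, -1.934, -0.0]), (np.float64(1.6), np.float64(9.0), [-1.303, -0.091, 1.721, -0.002]), (np.float64(1.73), np.float64(10.5), [-3.364, -0.249, 1.854, -0.006])]
```

```bash

python3 -m pendant '-.0012 0 .003 0;-.0011 0 .003 0;0 0 0 0'
python3 -m pendant '-.001 0 .003 0;-.0007 0 .002 0;0 0 0 0'
python3 -m pendant '0 0 .001 0;0 0 0 0'
python3 - <<'E'
from tilt import *
info();b=fit(np.arange(-3,8,1.),sv='i7.png')
E
```

```text
time_s: 22.6
eef_pos: [602.0, 187.0, 38.4]
ee_rot: [0.001, -0.006, 1.0, 0.0]
force: [4.2, -0.2, 3.3]
grip_width: 0.344
grip_force: 62.1
time_s: 22.98
eef_pos: [603.3, 187.0, 33.2]
ee_rot: [0.0, -0.006, 1.0, 0.0]
force: [2.2, 0.1, 3.0]
grip_width: 0.339
grip_force: 62.3
time_s: 23.22
eef_pos: [603.3, 187.0, 32.4]
ee_rot: [0.0, -0.006, 1.0, 0.0]
force: [2.7, 0.3, 4.5]
grip_width: 0.345
grip_force: 62.4
23.23 [603.3 187.   32.4] xang -179.3 tilt 0.03 F [2.72 0.3  4.53] w 0.345 gf 62.35874533653259
[(np.float64(1.74), np.float64(0.0), [-0.069, -0.015, -1.252, -0.001]), (np.float64(1.76), np.float64(1.0), [-0.539, 0.005, 0.18, -0.001]), (np.float64(1.8), np.float64(-1.0), [0.371, -0.032, -2.945, -0.001]), (np.float64(1.82), np.float64(2.0), [-1.156, -0.003, 1.135, -0.001])]
```

```bash

python3 -m pendant '0 0 .0006 0;0 0 0 0'
python3 -m pendant '0 0 .0005 0;0 0 0 0'
python3 -m pendant '0 0 .0004 0;0 0 0 0'
```

```text
time_s: 23.52
eef_pos: [603.3, 187.0, 31.9]
ee_rot: [0.0, -0.006, 1.0, 0.0]
force: [3.1, 0.5, 6.5]
grip_width: 0.343
grip_force: 62.6
time_s: 23.78
eef_pos: [603.4, 187.0, 31.7]
ee_rot: [0.0, -0.006, 1.0, 0.0]
force: [2.0, -0.5, 7.6]
grip_width: 0.342
grip_force: 63.2
time_s: 24.02
eef_pos: [603.4, 187.0, 31.7]
ee_rot: [0.001, -0.006, 1.0, -0.0]
force: [0.5, -1.3, 11.3]
grip_width: 0.342
grip_force: 63.4
```

The plate is flat: z load rises without travel at TCP z = 31.7. I'll relieve the downward push and draw the rest home along -x by feel.

```bash

python3 -m pendant '0 0 -.001 0;0 0 0 0'
python3 -m pendant '.001 0 0 0;.001 0 0 0;0 0 0 0'
python3 -m pendant '.001 0 0 0;0 0 0 0'
python3 -m pendant '.0005 0 0 0;0 0 0 0'
python3 -m pendant '.0005 0 0 0;0 0 0 0'
```

```text
time_s: 24.28
eef_pos: [603.0, 187.0, 31.7]
ee_rot: [-0.0, -0.006, 1.0, -0.0]
force: [2.1, -0.6, 6.1]
grip_width: 0.341
grip_force: 62.8
time_s: 24.65
eef_pos: [601.0, 187.0, 31.8]
ee_rot: [0.0, -0.006, 1.0, 0.0]
force: [3.3, 0.0, 5.4]
grip_width: 0.346
grip_force: 62.6
time_s: 24.9
eef_pos: [600.0, 187.0, 31.7]
ee_rot: [0.0, -0.006, 1.0, 0.0]
force: [3.0, -0.6, 5.1]
grip_width: 0.339
grip_force: 62.6
time_s: 25.15
eef_pos: [599.6, 187.0, 31.8]
ee_rot: [0.0, -0.006, 1.0, -0.0]
force: [2.0, -0.2, 6.3]
grip_width: 0.343
grip_force: 62.6
time_s: 25.4
eef_pos: [599.5, 187.0, 31.8]
ee_rot: [0.001, -0.006, 1.0, 0.0]
force: [6.1, 0.4, 4.1]
grip_width: 0.342
grip_force: 62.5
```

```bash

python3 -m pendant '.0005 0 0 0;0 0 0 0'
python3 -m pendant '.0004 0 0 0;0 0 0 0'
python3 - <<'E'
from tilt import *
info();b=fit(np.arange(-3,4,1.),sv='i8.png')
s,p,r=st();a=np.radians(.6);o=np.array([520.8,186.9,20]);ex=np.array([np.cos(a),np.sin(a),0]);ey=np.array([-ex[1],ex[0],0])
W=pts(np.array([[0,0,0.],[78,0,25]]),np.radians(b[1]),*b[2],p,r)-o
print(np.round(np.c_[W@ex,W@ey,W[:,2]],1).tolist())
E
```

```text
time_s: 25.65
eef_pos: [599.4, 187.0, 32.0]
ee_rot: [0.001, -0.006, 1.0, 0.0]
force: [7.7, 0.2, 3.3]
grip_width: 0.344
grip_force: 62.5
time_s: 25.9
eef_pos: [599.4, 187.0, 32.1]
ee_rot: [0.002, -0.006, 1.0, 0.0]
force: [9.3, 1.2, 3.3]
grip_width: 0.345
grip_force: 62.4
25.9 [599.4 187.   32.1] xang -179.3 tilt 0.2 F [9.32 1.16 3.3 ] w 0.345 gf 62.41986393928528
[(np.float64(2.15), np.float64(0.0), [-0.273, 0.001, -0.865, -0.001]), (np.float64(2.17), np.float64(-1.0), [0.39, 0.002, -1.919, -0.001]), (np.float64(2.17), np.float64(1.0), [-0.87, -0.006, 0.302, -0.001]), (np.float64(2.23), np.float64(-2.0), [1.088, -0.059, -2.789, -0.001])]
[[0.4, -0.8, -0.1], [78.3, -0.8, 25.2]]
```

Home by feel: x load rises to 9 N without travel, and the measured eye is at (0.4,-0.8) and flat. I'll relieve it, let go, rise and verify.

```bash

python3 -m pendant '-.0008 0 .0003 0;0 0 0 0'
python3 -m pendant '0 0 0 0;0 0 0 0;0 0 0 0;0 0 0 0' .62
python3 -m pendant '0 0 -.01 0;0 0 -.02 0;0 0 -.03 0;0 0 -.03 0;0 0 -.03 0;0 0 0 0;0 0 0 0'
python3 - <<'E'
from tilt import *
info();c=cap('wrist','f1.png');g=cv2.cvtColor(c['color'],cv2.COLOR_RGB2GRAY)
e=cv2.Canny(g,25,60);e[300:]=0
D=np.minimum(cv2.distanceTransform(255-e,cv2.DIST_L2,5),12).astype(np.float32)
a=np.radians(.6);o=np.array([520.8,186.9,20])
def W(v,t=0):
    b=a+v[3];ex=np.array([np.cos(b),np.sin(b),0]);ey=np.array([-ex[1],ex[0],0]);ez=np.array([0,0,1.])
    u=np.cos(t)*ex+np.sin(t)*ez;n=-np.sin(t)*ex+np.cos(t)*ez
    return o+v[0]*ex+v[1]*ey+v[2]*ez+np.outer(Q[:,0],u)+np.outer(Q[:,1],ey)+np.outer(Q[:,2],n)
def cost(v):
    uv=projn(c,W(v,v[4])).astype(np.float32)
    return float(cv2.remap(D,uv[:,:1],uv[:,1:],cv2.INTER_LINEAR,borderValue=6).mean())
for t0 in(0,.03,-.03):
    m=minimize(cost,[0.5,-.8,0,0,t0],method='Nelder-Mead',options=dict(initial_simplex=np.array([0.5,-.8,0,0,t0])+np.vstack([np.zeros(5),np.diag([2,2,2,.03,.04])]),maxiter=500))
    print(round(m.fun,2),np.round(m.x,3))
print([(d['at'].round() if hasattr(d['at'],'round') else d['at'],round(d['p'],2)) for d in models.boxes_of('wrist','rest')][:2])
E
```

```text
time_s: 26.2
eef_pos: [599.5, 187.0, 31.8]
ee_rot: [0.001, -0.006, 1.0, 0.0]
force: [5.5, 1.2, 6.6]
grip_width: 0.342
grip_force: 62.8
time_s: 26.7
eef_pos: [598.8, 187.0, 31.2]
ee_rot: [-0.0, -0.006, 1.0, -0.0]
force: [0.1, -0.4, 0.2]
grip_width: 0.618
grip_force: 0.0
time_s: 27.58
eef_pos: [598.6, 186.9, 150.8]
ee_rot: [-0.001, -0.006, 1.0, -0.0]
force: [0.7, 0.2, -0.7]
grip_width: 0.622
grip_force: 0.0
27.57 [598.6 186.9 150.8] xang -179.3 tilt 0.06 F [ 0.66  0.18 -0.74] w 0.622 gf 0.0
1.3 [ 0.529 -0.81   1.237  0.003 -0.086]
1.3 [ 0.611 -0.833  1.57   0.004 -0.079]
1.29 [ 0.417 -0.797  0.485  0.004 -0.086]
[([562.5, 182.6, 25.9], 0.89), ([497.4, 186.5, 21.1], 0.38)]
```

Position is good. The tilt value from this angle is doubtful, because the head covers the bar, so I'll check from a better viewpoint.

```bash

python3 -m pendant '.03 0 -.02 0;.03 0 -.02 0;0 0 0 0;0 0 0 0'
cat > chk.py <<'E'
from tilt import *
info()
a=np.radians(.6);o=np.array([520.8,186.9,20])
# plate outline, eye sides, and grip top outline
G=[];
for z,w in((46,1),):
    K=[(69,-15,z),(87,-15,z),(87,15,z),(69,15,z)]
    for i in range(4):G+=seg(K[i-1],K[i],25)
QQ=np.vstack([Q,G])
def W(v,t):
    b=a+v[3];ex=np.array([np.cos(b),np.sin(b),0]);ey=np.array([-ex[1],ex[0],0]);ez=np.array([0,0,1.])
    u=np.cos(t)*ex+np.sin(t)*ez;n=-np.sin(t)*ex+np.cos(t)*ez
    return o+v[0]*ex+v[1]*ey+v[2]*ez+np.outer(QQ[:,0],u)+np.outer(QQ[:,1],ey)+np.outer(QQ[:,2],n)
for cam in('wrist','scene','side'):
    c=cap(cam,'f2%s.png'%cam);g=cv2.cvtColor(c['color'],cv2.COLOR_RGB2GRAY)
    e=cv2.Canny(g,25,60)
    D=np.minimum(cv2.distanceTransform(255-e,cv2.DIST_L2,5),12).astype(np.float32)
    def cost(v,t):
        uv=projn(c,W(v,t)).astype(np.float32)
        return float(np.minimum(cv2.remap(D,uv[:,:1],uv[:,1:],cv2.INTER_LINEAR,borderValue=6),5).mean())
    for t in(-.12,-.08,-.04,0,.04,.08):
        m=minimize(cost,[.5,-.8,0,0],args=(t,),method='Nelder-Mead',options=dict(initial_simplex=np.array([.5,-.8,0,0])+np.vstack([np.zeros(4),np.diag([2,2,2,.03])]),maxiter=300))
        print(cam,t,round(m.fun,2),np.round(m.x,2))
E
python3 chk.py
```

```text
time_s: 28.18
eef_pos: [539.1, 186.1, 190.5]
ee_rot: [-0.001, -0.006, 1.0, -0.0]
force: [0.1, -0.5, 0.6]
grip_width: 0.62
grip_force: 0.0
28.18 [539.1 186.1 190.5] xang -179.3 tilt 0.06 F [ 0.08 -0.49  0.55] w 0.62 gf 0.0
wrist -0.12 1.12 [-0.44 -0.96 -1.34  0.01]
wrist -0.08 1.1 [-0.03 -0.99 -2.81  0.  ]
wrist -0.04 1.09 [ 0.31 -0.99 -3.86  0.  ]
wrist 0 1.11 [ 0.58 -0.99 -4.32  0.  ]
wrist 0.04 1.13 [ 0.75 -0.99 -4.24  0.  ]
wrist 0.08 1.18 [ 0.9  -1.01 -3.79  0.  ]
scene -0.12 1.12 [-8.47  0.18  6.1  -0.01]
scene -0.08 1.1 [-4.8   1.19  2.33 -0.02]
scene -0.04 1.09 [-1.45  0.66  2.25 -0.04]
scene 0 0.98 [-12.71  11.88 -20.04  -0.05]
scene 0.04 1.11 [ 3.56  0.85  1.73 -0.08]
scene 0.08 0.8 [ 6.73 -7.72 -0.85  0.01]
side -0.12 0.72 [-1.63  1.49  4.88  0.03]
side -0.08 0.73 [-1.2  -9.37  3.5   0.12]
side -0.04 0.74 [-0.86 -5.81  0.79  0.07]
side 0 0.71 [ -5.08 -11.79   5.46  -0.  ]
side 0.04 0.71 [ 0.97 -0.65 -3.09 -0.04]
side 0.08 0.73 [ 2.77  3.64 -6.12 -0.1 ]
```

Eye position is confirmed near (0.5,-1.0); tilt is poorly seen from above. I'll check the grip's height by touch instead: with the fingers shut, its top should meet them at z = 66 if the rest is flat.

```bash

python3 -m pendant '-.03 0 0 0;-.03 .0005 0 0;0 0 .04 0;0 0 .04 0;0 0 .03 0;0 0 .01 0;0 0 0 0;0 0 0 0' 0
python3 -m pendant '0 0 .002 0;0 0 .001 0;0 0 0 0'
python3 -m pendant '0 0 .0007 0;0 0 0 0'
python3 -m pendant '0 0 .0005 0;0 0 0 0'
```

```text
time_s: 29.32
eef_pos: [599.7, 187.6, 72.7]
ee_rot: [0.001, -0.006, 1.0, 0.0]
force: [0.3, 0.1, -0.2]
grip_width: -0.0
grip_force: 0.0
time_s: 29.7
eef_pos: [599.0, 187.5, 68.5]
ee_rot: [0.0, -0.006, 1.0, 0.0]
force: [0.4, -0.0, -1.4]
grip_width: 0.002
grip_force: 0.0
time_s: 29.95
eef_pos: [598.9, 187.5, 67.6]
ee_rot: [-0.0, -0.006, 1.0, -0.0]
force: [-0.3, 0.9, -0.5]
grip_width: 0.002
grip_force: 0.0
time_s: 30.2
eef_pos: [598.9, 187.5, 67.1]
ee_rot: [-0.0, -0.006, 1.0, -0.0]
force: [-0.0, -0.5, -0.0]
grip_width: 0.002
grip_force: 0.0
```

```bash

python3 -m pendant '0 0 .0006 0;0 0 0 0'
python3 -m pendant '0 0 .0005 0;0 0 0 0'
python3 -m pendant '0 0 .0005 0;0 0 0 0'
python3 -m pendant '0 0 .0004 0;0 0 0 0'
```

```text
time_s: 30.45
eef_pos: [598.9, 187.5, 66.5]
ee_rot: [-0.0, -0.006, 1.0, -0.0]
force: [0.5, 0.0, 0.0]
grip_width: 0.002
grip_force: 0.0
time_s: 30.7
eef_pos: [599.0, 187.5, 66.1]
ee_rot: [0.0, -0.006, 1.0, -0.0]
force: [0.7, 0.3, -0.7]
grip_width: -0.003
grip_force: 0.1
time_s: 30.95
eef_pos: [599.0, 187.5, 66.1]
ee_rot: [0.0, -0.006, 1.0, -0.0]
force: [-2.0, 0.4, 6.1]
grip_width: -0.002
grip_force: 2.7
time_s: 31.2
eef_pos: [599.1, 187.5, 66.1]
ee_rot: [0.0, -0.006, 1.0, -0.0]
force: [-1.8, -1.5, 7.9]
grip_width: -0.001
grip_force: 4.0
```

The grip's top is met solidly at z = 66.1, so the rest is flat. I'll withdraw and hand in.

```bash

python3 -m pendant '0 0 -.005 0;0 0 -.03 0;0 0 -.04 0;0 0 -.04 0;0 0 -.03 0;0 0 0 0;0 0 0 0;0 0 0 0'
python3 chk.py | head -5
python3 -c "
from rig import ctrl;print(ctrl.finish_job())"
```

```text
time_s: 32.2
eef_pos: [598.6, 187.4, 208.8]
ee_rot: [-0.001, -0.006, 1.0, -0.0]
force: [-0.4, 0.5, 0.3]
grip_width: 0.002
grip_force: 0.0
32.2 [598.6 187.4 208.8] xang -179.3 tilt 0.14 F [-0.36  0.55  0.26] w 0.002 gf 0.0
wrist -0.12 1.21 [-0.41 -0.69 -5.9   0.  ]
wrist -0.08 1.16 [-0.21 -0.74 -4.78  0.  ]
wrist -0.04 1.12 [ 0.05 -0.82 -3.94  0.  ]
wrist 0 1.13 [ 0.23 -0.84 -3.91  0.  ]
the job is handed in; nothing more can be done
None
```

The hand rest is hooked under the stud's head, flat on the foot, home against its end and released; I handed it in at about 32 s, with force readings no higher than about 11 N, and the hand-in returned no verdict.

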